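# Set two bench dogs and hold a lacquer box against them for clamping

## Robot

A 6-joint arm with a two-finger parallel gripper is mounted at the origin on the work surface. World frame = base frame: x ahead of the robot, y to its left, z up, the work surface at z = 0. Lengths are in m, angles in rad, forces in N, time in s.
With the tool pointing down it reaches from about 0.3 to 0.775 m from the base axis. Payload 14.6 kg.
Tool frame: the origin (TCP) lies on the centre line of the jaws, within the pads' length; the fingertips stand 22 mm ahead of it and the grasp point (between the pads) lies 3 mm ahead of it (env.tip_reach is the z of the fingertips in the tool frame, in m); z points along the fingers, y is the line along which they close (so a half turn about z gives the same grasp; the last joint's range is limited). The gripper opens to 85 mm and grips with 20 to 120 N. Pads are 22 mm wide; open, the fingers measure 114 mm over their backs; the gripper's body (76 mm by 85 mm) begins 54 mm behind the grasp point. The pads swing forward as they close: fully open they stand 13 mm farther back than shut.
Start: joints at [1.128, 0.3, 1.521, -0, 1.321, -0.067], TCP at [0.202, 0.512, 0.253] pointing down, gripper open.
Joint ranges: [-3.03, 3.03], [-0.79, 2.21], [0.23, 2.52], [-1.04, 4.18], [0, 3.07], [-2.55, 2.55]. Speed limits (rad/s): [2.22, 2.22, 2.57, 3.14, 3.14, 3.14].

## Interface

Orientations are given as a rotation vector (axis times angle).
In Python, from cell import env gives the robot as it stands.
- The arm moves only by the tool play_rows, never from a script. Its argument "series" is a list of rows, each an object with "rotation": the turn, a rotation vector about the tool's x, y, z in degrees, a list of three; "dp": the shift along the tool's x, y, z in m, a list of three; "fingers": the finger opening in m, from 0 to 0.0854. A call has 1 to 20 rows; each row is the pose to reach, as a shift and turn from the pose commanded when the call began, along the tool's axes at that moment; what a row does not reach only later rows make up. A row lasts 1/8 s, in which the tool goes at most 62.5 mm and 10.7 degrees, less where a joint would pass 70% of its speed; a pose out of reach is approached as far as the arm can. A call with a gripper value outside its range is refused whole. The fingers move at their own pace and stop on an object; "force" is the grip in N (left out, the last holds). Time passes only in rows, so rows that repeat a pose let the fingers close. It gives the time, the measured TCP pose, the force, the opening and the grip force at its end, in the units of the state.
- env.get_obs(): the state, without advancing time (a new reading comes with each control period).
- env.capture(name): name is "scene" or "top" or "wrist"; returns a dict with "color" (384x512x3 uint8, red, green, blue), "vfov" (degrees; the focal length in pixels is half the picture's height over the tangent of half this angle, whatever the lens; pixels are square), "cx", "cy" (the principal point, pixels), "world_from_camera" (4x4, takes a point from camera to world coordinates). Camera axes: x right, y up, looking along -z (the intrinsics and any distortion apply to the point x, -y, -z); pixel columns grow to the right and rows downward; lengths in m; the calibration is good to about 2 mm. A picture is of the moment at which its call begins. There is no depth.
- env.sign_off(): hands the job in; it is judged then, once.
The state is a dict: "time_s": time; "qpos": joint angles; "qd": joint speeds; "joint_efforts": joint torques, N m; "position": TCP position; "eef_rot": TCP orientation; "ft_force": force on the tool from outside, world axes, zero at the start; "ft_torque": the same for the moment, N m; "grip_width": opening from 0.0 (shut) to 1.0 (fully open); "grasp_force": force on a finger pad.
Only numpy, scipy, OpenCV 4.12 (cv2) and the standard library are available. Lean on these libraries where they do the work, as an engineer would, in place of code of your own. Each camera call takes 0.05 s, during which the arm holds its last target. There are 200 camera calls.

## Task

I want to clamp this red lacquer box down, so set up a stop for it: drop the two aluminium bench dogs, one by one, fully home into the two end holes of the plywood dog-hole board at its left (+y) end, and let go of them. Then be my third hand: with your fingers push the box along the board, flat and square up against both dogs so that they share the load, and press it there with a steady push of about 15 newtons, without ever shoving it hard, for its lacquer bruises. Finish while still pressing it, steady for at least three seconds, and leave the other things on the bench where they are.

Things in the scene. Friction and masses are not known exactly. Their poses are not given: they have to be found in the camera images.
- board: Fixed plywood board on the bench, 220 (x) by 300 (y) by 30 mm thick; origin at the centre of its underside, z up, top 30 mm above the bench. Six round through holes, 21 mm, at x = -48 and +48, y = -96, 0 and +96 mm. Its +y end is the left end seen from the robot; it is turned up to 0.3 rad about the vertical. The box lies on it.
- hole_near (a point): centre of the mouth (at the board's top face, 30 mm above the bench) of the end hole at the +y end of the board on the side of the robot (board x = -48, y = +96 mm); 21 mm diameter, straight through to the bench, 30 mm deep
- hole_far (a point): the same for the end hole at the +y end of the board on the side away from the robot (board x = +48, y = +96 mm)
- dog_a: One of two identical loose aluminium bench dogs, 70 g, standing upright on the bench; origin at the centre of its foot, z up its axis. Shank 19 mm in diameter, 26 mm long (the last 6 mm taper to 13 mm); round head above it 26 mm in diameter, 32 mm tall; 58 mm in all. The head's shoulder rests on the board: fully home the foot is 4 mm above the bench. Either dog fits either hole.
- dog_b: the other bench dog, identical to dog_a. Pressed on by the box, the dogs first give through about 1 mm of play in their holes, then stand firm: the push then rises by roughly 5 to 10 N for each mm further
- box: Loose red lacquer box, lid shut: 160 (x) by 100 (y) by 50 mm high, 0.45 to 0.7 kg; origin at the centre of its underside. It lies on the board, its x within 0.25 rad of the board's. The hasp side (+y) goes against the dogs (box centre then at board y = +33 mm); push low on the back side (-y), 10 to 30 mm above the board, or it may tip. Friction on the board takes 2 to 5 N of the push.
- weight: bystander: small brass weight, 38 mm in diameter, 47 mm tall with a knob on top, standing in a row with the dogs; origin at the centre of its foot
- clamp_a: bystander: F-clamp lying flat on the bench beyond the board, 320 mm long, 26 mm high; origin under the middle of its bar, bar along its x
- clamp_b: bystander: F-clamp lying flat on the bench left of the board, 300 mm long, 26 mm high; origin under the middle of its bar, bar along its x
- screwdriver: bystander: screwdriver with a wooden grip, 200 mm long, 26 mm thick, lying left of the board; origin under its middle, length along its x
- brush: bystander: brush, 200 mm long, 20 mm thick, lying between the robot and the dogs; origin under its middle, length along its x
- jar: bystander: amber glass jar, 60 mm in diameter, 75 mm tall; origin at the centre of its foot
- bowl: bystander: steel bowl, 150 mm across, 55 mm high; origin at the centre of its foot
There are look-alikes about, which are no part of the job. Leave any green look-alike of the dog_b alone.

How it is judged:
On the way, in this order (a step that is already met when the one before it is completed fails the run):
1. the first bench dog is fully home in one of the two end holes (((horizontal distance between dog_a and hole_near below 0.004 m and z of dog_a in the frame of board below 0.0075 m and angle between dog_a's own z axis and vertical below 0.12 rad) or (horizontal distance between dog_a and hole_far below 0.004 m and z of dog_a in the frame of board below 0.0075 m and angle between dog_a's own z axis and vertical below 0.12 rad) or (horizontal distance between dog_b and hole_near below 0.004 m and z of dog_b in the frame of board below 0.0075 m and angle between dog_b's own z axis and vertical below 0.12 rad) or (horizontal distance between dog_b and hole_far below 0.004 m and z of dog_b in the frame of board below 0.0075 m and angle between dog_b's own z axis and vertical below 0.12 rad))), for 0.2 s.
2. both bench dogs are fully home, one in each end hole, and let go of ((((horizontal distance between dog_a and hole_near below 0.004 m and z of dog_a in the frame of board below 0.0075 m and angle between dog_a's own z axis and vertical below 0.12 rad) and (horizontal distance between dog_b and hole_far below 0.004 m and z of dog_b in the frame of board below 0.0075 m and angle between dog_b's own z axis and vertical below 0.12 rad)) or ((horizontal distance between dog_a and hole_far below 0.004 m and z of dog_a in the frame of board below 0.0075 m and angle between dog_a's own z axis and vertical below 0.12 rad) and (horizontal distance between dog_b and hole_near below 0.004 m and z of dog_b in the frame of board below 0.0075 m and angle between dog_b's own z axis and vertical below 0.12 rad))) and contact force between each of the arm, the fingers and dog_a below 0.3 N and contact force between each of the arm, the fingers and dog_b below 0.3 N), for 0.3 s.
3. the box is pressed flat and square against both dogs, 1.5 to 13 N on each dog, steadily for 2 s (all of step 2 and contact force between box and dog_a between 1.5 and 13 N and contact force between box and dog_b between 1.5 and 13 N and contact force between the fingers and box above 3 N and angle between the y axis of box and the y axis of board, either way round below 0.06 rad and angle between box's own z axis and vertical below 0.04 rad and z of box in the frame of board between 0.027 and 0.033 m and linear speed of box below 0.01 m/s), for 2 s.
At the end, for the whole second after the job is handed in: A dog fully home in each end hole (axis within 4 mm, foot within 3.5 mm of home, upright within 7 deg), untouched; box flat and square (3.4 deg) on the board, at rest, pressed by the robot against both dogs with 1.5 to 13 N on each, 2 s long and through the last second (all of step 3); the arm keeps its last pose, push and grip.
It fails at once if the robot shoves the box with more than 45 N (contact force between any of the arm, the fingers and box above 45 N).
It fails at once if another thing on the bench is moved more than 40 mm (distance of any of weight, clamp_a, clamp_b, screwdriver, brush, jar, bowl from where it was at the start of the episode above 0.04 m).
It also fails if it takes over 72 s, if anything falls off the work surface, if the arm or the gripper's body presses on something with over 40 N, if the wrist force passes 120 N, or if a joint passes its speed limit or range.

## Working session

There is one attempt and no reset: what is moved stays moved. The work goes in short steps, Python scripts to look and compute and a tool call to move; the robot and the scene stay as the last step left them, time stands still between calls to the robot, and variables do not carry over. Pictures are saved under pics/ and viewed, at most 10 in all, crops included, and the job is handed in when it is done.

Besides the shell and the picture viewer there is one more tool, called as a command line: name --argument value ..., lists and objects as JSON in quotes. play_rows: Moves the arm, as the interface text tells. Its arguments: {"type":"object","properties":{"series":{"type":"array"},"force":{"type":"number"}},"required":["series"]}

```bash
mkdir -p pics
cat > h.py <<'E'
import numpy as np, cv2, pickle
from cell import env
def shot(n,f):
    c=env.capture(n); cv2.imwrite(f'pics/{f}.png',c['color'][:,:,::-1]); pickle.dump(c,open(f'pics/{f}.pkl','wb')); return c
def load(f): return pickle.load(open(f'pics/{f}.pkl','rb'))
def ray(c,u,v,z):
    f=192/np.tan(np.radians(c['vfov'])/2)
    d=np.array([(u-c['cx'])/f,-(v-c['cy'])/f,-1.]); M=np.array(c['world_from_camera'])
    d=M[:3,:3]@d; o=M[:3,3]; return o+d*(z-o[2])/d[2]
def proj(c,p):
    f=192/np.tan(np.radians(c['vfov'])/2); M=np.linalg.inv(c['world_from_camera'])
    q=M[:3,:3]@np.array(p)+M[:3,3]; return c['cx']+f*q[0]/-q[2], c['cy']-f*q[1]/-q[2]
E
python3 - <<'E'
from h import *
a=shot('top','top0');b=shot('scene','sc0')
o=env.get_obs();print({k:np.round(v,3) for k,v in o.items()})
for c in(a,b):print({k:v for k,v in c.items() if k!='color'})
E
ls
```

```text
{'time_s': np.float64(0.1), 'qpos': array([ 1.128,  0.3  ,  1.522,  0.   ,  1.321, -0.067]), 'qd': array([ 0.001, -0.001, -0.003,  0.002,  0.   ,  0.   ]), 'joint_efforts': array([ 2.0000e-03, -5.4438e+01, -3.6237e+01, -0.0000e+00,  3.0000e-03,
       -0.0000e+00]), 'position': array([0.202, 0.511, 0.253]), 'eef_rot': array([-5.870e-01, -3.086e+00,  2.000e-03]), 'ft_force': array([-0.388,  0.549, -0.092]), 'ft_torque': array([-0.031,  0.013, -0.019]), 'grasp_force': np.float64(0.0), 'grip_width': np.float64(1.0)}
{'vfov': 50.93978082450555, 'cx': 259.25625214408075, 'cy': 195.7953834854951, 'world_from_camera': array([[-2.34465279e-02,  9.85837540e-01, -1.66056032e-01,
         3.30290754e-01],
       [-9.99715463e-01, -2.38496403e-02, -4.33674349e-04,
        -1.11890588e-02],
       [-4.38790909e-03,  1.65998615e-01,  9.86116223e-01,
         1.48903497e+00],
       [ 0.00000000e+00,  0.00000000e+00,  0.00000000e+00,
         1.00000000e+00]])}
{'vfov': 42.775483712970946, 'cx': 242.58816351525815, 'cy': 188.61397120370924, 'world_from_camera': array([[ 0.6079836 , -0.39915676,  0.68631612,  1.56808271],
       [ 0.79370448,  0.32704593, -0.51290755, -0.78395621],
       [-0.01972638,  0.85657156,  0.51565107,  0.82924358],
       [ 0.        ,  0.        ,  0.        ,  1.        ]])}
h.py
pics
```

View pics/top0.png

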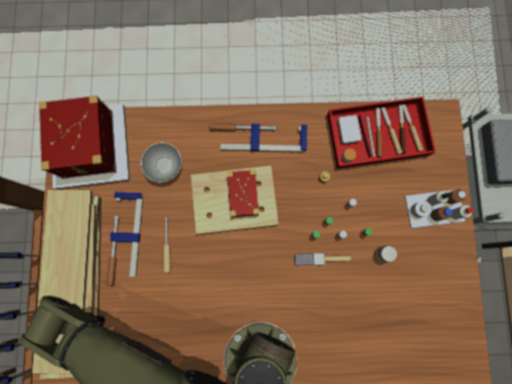

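View pics/sc0.png

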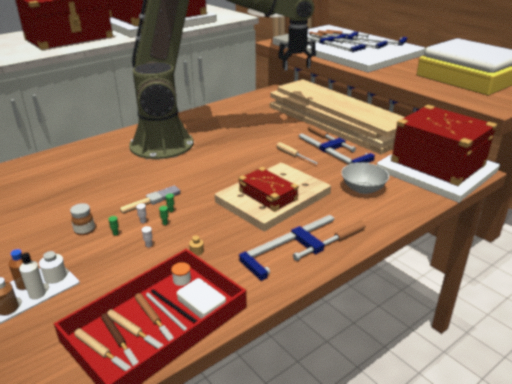

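The top view shows two silver dogs at (352,203) and (343,235). The look-alikes are three green ones at (329,221), (316,235) and (368,231), plus the brass weight at (325,176). I choose the two silver ones. The box is at (243,193) on the board, and the end holes are near (208,188) and (208,216).

Run:
```python
from h import *
c=load('top0');im=c['color']
k=im[150:265,180:400][:,:,::-1]; cv2.imwrite('pics/crop0.png',cv2.resize(k,None,fx=3.6,fy=3.6,interpolation=cv2.INTER_CUBIC))
hsv=cv2.cvtColor(im,cv2.COLOR_RGB2HSV)
def comps(m,box,amin=8):
    u0,v0,u1,v1=box; s=np.zeros(m.shape,np.uint8); s[v0:v1,u0:u1]=m[v0:v1,u0:u1]
    n,l,st,ce=cv2.connectedComponentsWithStats(s)
    return [(st[i],ce[i],l==i) for i in range(1,n) if st[i][4]>=amin]
silver=(hsv[...,1]<70)&(hsv[...,2]>90)
for st,ce,_ in comps(silver,(330,190,380,245)): print('silver',st,ce.round(1),ray(c,*ce,.04).round(4))
red=((hsv[...,0]<6)|(hsv[...,0]>172))&(hsv[...,1]>150)
for st,ce,m in comps(red,(200,160,290,235),100):
    r=cv2.minAreaRect(np.argwhere(m)[:,::-1].astype(np.float32)); print('box',ce,r,[ray(c,*p,.08).round(3) for p in cv2.boxPoints(r)])
wood=(hsv[...,0]>14)&(hsv[...,0]<32)&(hsv[...,2]>130)
for st,ce,m in comps(wood|red,(180,155,290,245),800):
    h=cv2.convexHull(np.argwhere(m)[:,::-1].astype(np.float32));r=cv2.minAreaRect(h); print('board',r,[ray(c,*p,.03).round(3) for p in cv2.boxPoints(r)])
for uv in[(208,188),(208,216)]:print(ray(c,*uv,.03).round(3))
```

```text
silver [349 198   8   9  54] [352.5 201.9] [ 0.5435 -0.3487  0.04  ]
silver [339 231   8   8  52] [342.6 234.1] [ 0.428 -0.306  0.04 ]
box [242.38347458 193.1779661 ] ((242.51431274414062, 193.17886352539062), (43.580772399902344, 26.83426856994629), 85.42607879638672) [array([0.655, 0.101, 0.08 ]), array([0.66 , 0.006, 0.08 ]), array([ 0.503, -0.003,  0.08 ]), array([0.498, 0.091, 0.08 ])]
board ((233.3875732421875, 198.859130859375), (60.17766189575195, 84.47798156738281), 83.41805267333984) [array([0.665, 0.252, 0.03 ]), array([ 0.694, -0.06 ,  0.03 ]), array([ 0.471, -0.079,  0.03 ]), array([0.443, 0.225, 0.03 ])]
[0.61  0.178 0.03 ]
[0.506 0.178 0.03 ]
```

View pics/crop0.png

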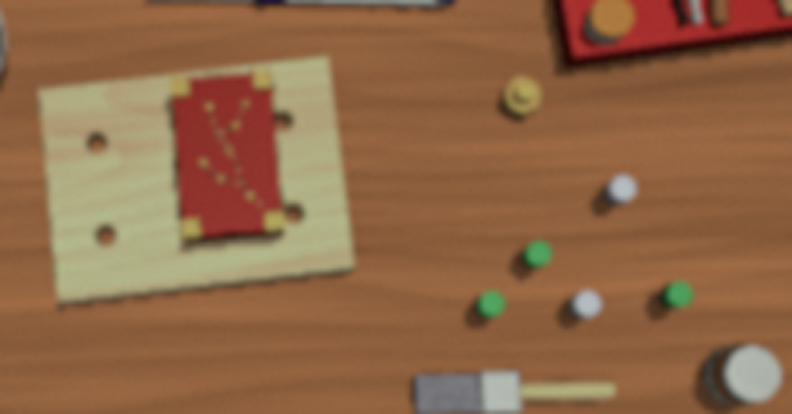

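The crop confirms that the two silver round heads, at crop (587,303) and (622,188), are the dogs. The green ones stay put. I'll go above the near silver dog first.

```bash
cat >> h.py <<'E'
from scipy.spatial.transform import Rotation as Ro
def goal(p,ang):
    """dp, rot for world p, tool pointing down, tool y at ang (deg, world)"""
    o=env.get_obs(); R=Ro.from_rotvec(o['eef_rot'])
    a=np.radians(ang); y=np.array([np.cos(a),np.sin(a),0]); z=np.array([0,0,-1.]); x=np.cross(y,z)
    G=Ro.from_matrix(np.c_[x,y,z]); 
    print('t',round(float(o['time_s']),2),'dp',R.inv().apply(np.array(p)-o['position']).round(4),'rot',np.degrees((R.inv()*G).as_rotvec()).round(1), 'axes x',R.as_matrix()[:,0].round(3))
E
python3 -c "
from h import *
goal([.428,-.306,.2],5.5)"
```

```text
t 0.1 dp [-0.5104 -0.6773  0.0534] rot [-0.1  0.  63. ] axes x [-0.93   0.367  0.   ]
```

play_rows --series '[{"dp": [-0.51,-0.677,0.053],"rotation": [0,0,63],"fingers": 0.06},{"dp": [-0.51,-0.677,0.053],"rotation": [0,0,63],"fingers": 0.06},{"dp": [-0.51,-0.677,0.053],"rotation": [0,0,63],"fingers": 0.06},{"dp": [-0.51,-0.677,0.053],"rotation": [0,0,63],"fingers": 0.06},{"dp": [-0.51,-0.677,0.053],"rotation": [0,0,63],"fingers": 0.06},{"dp": [-0.51,-0.677,0.053],"rotation": [0,0,63],"fingers": 0.06},{"dp": [-0.51,-0.677,0.053],"rotation": [0,0,63],"fingers": 0.06},{"dp": [-0.51,-0.677,0.053],"rotation": [0,0,63],"fingers": 0.06},{"dp": [-0.51,-0.677,0.053],"rotation": [0,0,63],"fingers": 0.06},{"dp": [-0.51,-0.677,0.053],"rotation": [0,0,63],"fingers": 0.06},{"dp": [-0.51,-0.677,0.053],"rotation": [0,0,63],"fingers": 0.06},{"dp": [-0.51,-0.677,0.053],"rotation": [0,0,63],"fingers": 0.06},{"dp": [-0.51,-0.677,0.053],"rotation": [0,0,63],"fingers": 0.06},{"dp": [-0.51,-0.677,0.053],"rotation": [0,0,63],"fingers": 0.06},{"dp": [-0.51,-0.677,0.053],"rotation": [0,0,63],"fingers": 0.06},{"dp": [-0.51,-0.677,0.053],"rotation": [0,0,63],"fingers": 0.06},{"dp": [-0.51,-0.677,0.053],"rotation": [0,0,63],"fingers": 0.06}]'

```text
time_s: 2.22
position: [0.4278, -0.3044, 0.2005]
eef_rot: [2.112, 2.326, 0.0]
ft_force: [-0.2, -0.4, -0.3]
grip_width: 0.703
grasp_force: 0.0
```

Run:
```python
from h import *
c=shot('wrist','w1');print({k:np.round(v,3) for k,v in c.items() if k!='color'})
o=env.get_obs();print(o['time_s'],o['position'],o['grip_width'])
for p in[(.428,-.306,.058),(.5435,-.349,.058)]:print(proj(c,p))
hsv=cv2.cvtColor(c['color'],cv2.COLOR_RGB2HSV)
m=((hsv[...,1]<60)&(hsv[...,2]>90)).astype(np.uint8)
n,l,st,ce=cv2.connectedComponentsWithStats(m)
for i in range(1,n):
    if st[i][4]>300: print(st[i],ce[i].round(1),ray(c,*ce[i],.058).round(4))
```

```text
{'vfov': np.float64(61.756), 'cx': np.float64(249.079), 'cy': np.float64(190.911), 'world_from_camera': array([[ 0.995, -0.093, -0.029,  0.42 ],
       [ 0.097,  0.951,  0.294, -0.23 ],
       [-0.   , -0.295,  0.955,  0.322],
       [ 0.   ,  0.   ,  0.   ,  1.   ]])}
2.275 [ 0.42783622 -0.30451257  0.20060195] 0.7038209952130156
(np.float64(249.90565304272366), np.float64(185.01973944710335))
(np.float64(372.0394102036263), np.float64(242.21418943162075))
[ 143    0   46   94 3254] [162.8  52.2] [ 0.3518 -0.2078  0.058 ]
[236 162  30  36 743] [250.7 181.2] [ 0.4283 -0.3026  0.058 ]
[355 214  32  38 697] [370.5 236. ] [ 0.5409 -0.3431  0.058 ]
```

View pics/w1.png

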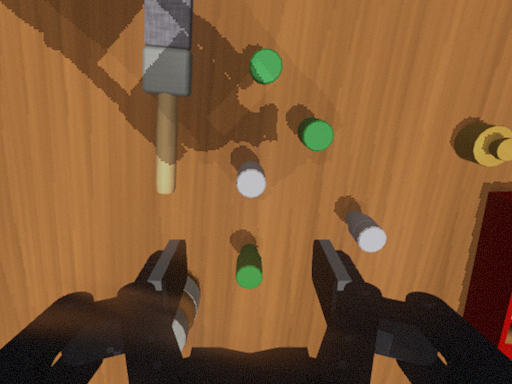

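The wrist view shows the near silver dog at (251,183), midway between the jaws' columns, and the far one at (371,239). The green ones stand clear. The TCP is aligned, so I descend, grip and lift.

play_rows --series '[{"dp": [0,0,0.05],"rotation": [0,0,0],"fingers": 0.06},{"dp": [0,0,0.1],"rotation": [0,0,0],"fingers": 0.06},{"dp": [0,0,0.13],"rotation": [0,0,0],"fingers": 0.06},{"dp": [0,0,0.146],"rotation": [0,0,0],"fingers": 0.06},{"dp": [0,0,0.146],"rotation": [0,0,0],"fingers": 0.05},{"dp": [0,0,0.146],"rotation": [0,0,0],"fingers": 0.015},{"dp": [0,0,0.146],"rotation": [0,0,0],"fingers": 0.015},{"dp": [0,0,0.146],"rotation": [0,0,0],"fingers": 0.015},{"dp": [0,0,0.146],"rotation": [0,0,0],"fingers": 0.015},{"dp": [0,0,0.146],"rotation": [0,0,0],"fingers": 0.015},{"dp": [0,0,0.12],"rotation": [0,0,0],"fingers": 0.015},{"dp": [0,0,0.06],"rotation": [0,0,0],"fingers": 0.015},{"dp": [0,0,0],"rotation": [0,0,0],"fingers": 0.015}]' --force 40

```text
time_s: 3.9
position: [0.4275, -0.3051, 0.2025]
eef_rot: [2.113, 2.325, -0.0]
ft_force: [1.0, -0.2, 0.2]
grip_width: 0.289
grasp_force: 39.4
```

Run:
```python
from h import *
c=load('top0')
# hole centres from dark blobs in top view
g=cv2.cvtColor(c['color'],cv2.COLOR_RGB2GRAY).astype(float)
for u,v in[(207,189),(209,215)]:
    p=g[v-5:v+6,u-5:u+6]; w=np.clip(np.median(p)-12-p,0,None); yy,xx=np.mgrid[v-5:v+6,u-5:u+6]
    q=(w*xx).sum()/w.sum(),(w*yy).sum()/w.sum(); print(np.round(q,1),ray(c,*q,.03).round(4))
goal([.557,.11,.2],5.5)
```

```text
[206.4 188.7] [0.6073 0.1836 0.03  ]
[208.8 214.6] [0.5109 0.1749 0.03  ]
t 3.9 dp [0.4009 0.1684 0.0025] rot [ 0.  0. -0.] axes x [-0.095  0.995 -0.   ]
```

play_rows --series '[{"dp": [0.401,0.168,0],"rotation": [0,0,0],"fingers": 0.015},{"dp": [0.401,0.168,0],"rotation": [0,0,0],"fingers": 0.015},{"dp": [0.401,0.168,0],"rotation": [0,0,0],"fingers": 0.015},{"dp": [0.401,0.168,0],"rotation": [0,0,0],"fingers": 0.015},{"dp": [0.401,0.168,0],"rotation": [0,0,0],"fingers": 0.015},{"dp": [0.401,0.168,0],"rotation": [0,0,0],"fingers": 0.015},{"dp": [0.401,0.168,0],"rotation": [0,0,0],"fingers": 0.015},{"dp": [0.401,0.168,0],"rotation": [0,0,0],"fingers": 0.015},{"dp": [0.401,0.168,0],"rotation": [0,0,0],"fingers": 0.015},{"dp": [0.401,0.168,0],"rotation": [0,0,0],"fingers": 0.015}]'

```text
time_s: 5.15
position: [0.5567, 0.1088, 0.2006]
eef_rot: [2.114, 2.323, 0.0]
ft_force: [-0.7, -0.5, -0.4]
grip_width: 0.291
grasp_force: 39.5
```

Run:
```python
from h import *
c=shot('wrist','w2')
for p in[(.6073,.1836,.03),(.5109,.1749,.03)]:print(proj(c,p))
p=env.get_obs()['position'];print(p,'foot exp',proj(c,p-[0,0,.054]),'shoulder',proj(c,p-[0,0,.028]))
```

```text
(np.float64(315.4279586255164), np.float64(97.8093275338654))
(np.float64(204.79121401946725), np.float64(97.28324597291838))
[0.55676705 0.10873945 0.2005798 ] foot exp (np.float64(250.24479127683173), np.float64(224.03157241106754)) shoulder (np.float64(250.42422024433216), np.float64(243.923530688452))
```

View pics/w2.png

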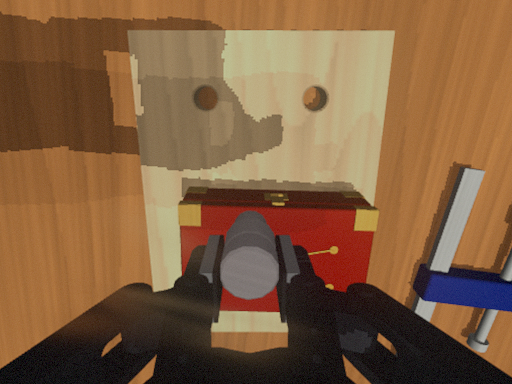

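The dog is held upright between the pads. The holes are at (206,97) and (315,98), within about 1 px of the top-view estimate. I go low over the far hole and look once.

play_rows --series '[{"dp": [0.035,0.029,0],"rotation": [0,0,0],"fingers": 0.015},{"dp": [0.07,0.057,0],"rotation": [0,0,0],"fingers": 0.015},{"dp": [0.07,0.057,0.05],"rotation": [0,0,0],"fingers": 0.015},{"dp": [0.07,0.057,0.1],"rotation": [0,0,0],"fingers": 0.015},{"dp": [0.07,0.057,0.1],"rotation": [0,0,0],"fingers": 0.015},{"dp": [0.07,0.057,0.1],"rotation": [0,0,0],"fingers": 0.015}]'

```text
time_s: 5.95
position: [0.6079, 0.1846, 0.1027]
eef_rot: [2.113, 2.323, 0.004]
ft_force: [0.5, -0.2, 0.4]
grip_width: 0.287
grasp_force: 39.6
```

Run:
```python
from h import *
c=shot('wrist','w3')
print('far',proj(c,(.607,.1835,.03)),'near',proj(c,(.5115,.175,.03)))
p=env.get_obs()['position'];print(p,'foot exp',proj(c,p-[0,0,.054]),'headtop',proj(c,p+[0,0,.004]))
```

```text
far (np.float64(248.23531115279104), np.float64(214.18316414815078)) near (np.float64(100.20976810672124), np.float64(213.4314480384743))
[0.60808492 0.18479202 0.10319097] foot exp (np.float64(250.27091377083462), np.float64(224.1421772063601)) headtop (np.float64(251.11634751000275), np.float64(278.76672449300924))
```

View pics/w3.png

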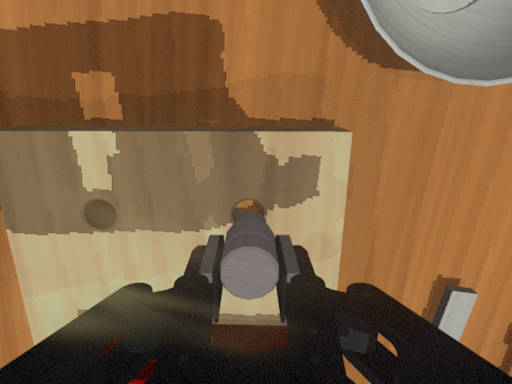

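The near hole is seen at (100,214), exactly as predicted. The far hole is at about (249,214), with the dog's foot just below it at about (250,222). I shift 2 mm back and lower it into the mouth.

play_rows --series '[{"dp": [-0.002,-0.0005,0],"rotation": [0,0,0],"fingers": 0.015},{"dp": [-0.002,-0.0005,0.01],"rotation": [0,0,0],"fingers": 0.015},{"dp": [-0.002,-0.0005,0.018],"rotation": [0,0,0],"fingers": 0.015},{"dp": [-0.002,-0.0005,0.024],"rotation": [0,0,0],"fingers": 0.015},{"dp": [-0.002,-0.0005,0.027],"rotation": [0,0,0],"fingers": 0.015},{"dp": [-0.002,-0.0005,0.027],"rotation": [0,0,0],"fingers": 0.015}]'

```text
time_s: 6.75
position: [0.6065, 0.1828, 0.073]
eef_rot: [-2.113, -2.325, 0.001]
ft_force: [1.6, -1.4, -1.5]
grip_width: 0.287
grasp_force: 39.4
```

play_rows --series '[{"dp": [0,0,0.005],"rotation": [0,0,0],"fingers": 0.015},{"dp": [0,0,0.01],"rotation": [0,0,0],"fingers": 0.015},{"dp": [0,0,0.0145],"rotation": [0,0,0],"fingers": 0.015},{"dp": [0,0,0.0145],"rotation": [0,0,0],"fingers": 0.015},{"dp": [0,0,0.0145],"rotation": [0,0,0],"fingers": 0.015}]'

```text
time_s: 7.38
position: [0.6069, 0.1828, 0.0597]
eef_rot: [2.113, 2.324, 0.001]
ft_force: [-2.9, -6.5, 12.1]
grip_width: 0.288
grasp_force: 40.6
```

play_rows --series '[{"dp": [0,0,0],"rotation": [0,0,0],"fingers": 0.05},{"dp": [0,0,0],"rotation": [0,0,0],"fingers": 0.05},{"dp": [0,0,0],"rotation": [0,0,0],"fingers": 0.05},{"dp": [0,0,-0.03],"rotation": [0,0,0],"fingers": 0.05},{"dp": [0,0,-0.08],"rotation": [0,0,0],"fingers": 0.05},{"dp": [0,0,-0.14],"rotation": [0,0,0],"fingers": 0.05},{"dp": [0,0,-0.14],"rotation": [0,0,0],"fingers": 0.05}]'

```text
time_s: 8.25
position: [0.6081, 0.1834, 0.204]
eef_rot: [2.11, 2.322, 0.011]
ft_force: [-0.7, -0.2, -0.3]
grip_width: 0.587
grasp_force: 0.0
```

Run:
```python
from h import *
c=shot('wrist','w4')
im=c['color'];g=cv2.cvtColor(im,cv2.COLOR_RGB2GRAY)
e=proj(c,(.607,.1835,.062));print('head expected if home',e,'if 10mm high',proj(c,(.607,.1835,.072)))
u,v=map(int,e);cv2.imwrite('pics/w4c.png',cv2.resize(im[v-70:v+70,u-100:u+100,::-1],None,fx=4,fy=4))
goal([.5415,-.345,.2],5.5)
```

```text
head expected if home (np.float64(247.23645962951008), np.float64(183.47570493588825)) if 10mm high (np.float64(247.26991123167102), np.float64(186.77436546543896))
t 8.3 dp [-0.5195 -0.1157  0.    ] rot [ 0.2 -0.  -0. ] axes x [-0.095  0.995  0.001]
```

View pics/w4c.png

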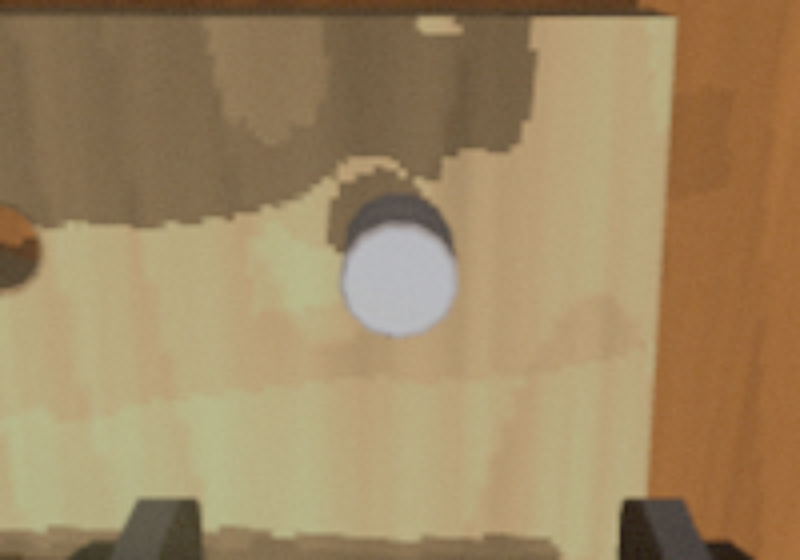

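The head disc sits exactly at the expected home position (crop centre), standing clear and upright. Next, the second dog.

play_rows --series '[{"dp": [-0.5195,-0.116,0],"rotation": [0,0,0],"fingers": 0.06},{"dp": [-0.5195,-0.116,0],"rotation": [0,0,0],"fingers": 0.06},{"dp": [-0.5195,-0.116,0],"rotation": [0,0,0],"fingers": 0.06},{"dp": [-0.5195,-0.116,0],"rotation": [0,0,0],"fingers": 0.06},{"dp": [-0.5195,-0.116,0],"rotation": [0,0,0],"fingers": 0.06},{"dp": [-0.5195,-0.116,0],"rotation": [0,0,0],"fingers": 0.06},{"dp": [-0.5195,-0.116,0],"rotation": [0,0,0],"fingers": 0.06},{"dp": [-0.5195,-0.116,0],"rotation": [0,0,0],"fingers": 0.06},{"dp": [-0.5195,-0.116,0],"rotation": [0,0,0],"fingers": 0.06},{"dp": [-0.5195,-0.116,0],"rotation": [0,0,0],"fingers": 0.06},{"dp": [-0.5195,-0.116,0],"rotation": [0,0,0],"fingers": 0.06},{"dp": [-0.5195,-0.116,0],"rotation": [0,0,0],"fingers": 0.06}]'

```text
time_s: 9.8
position: [0.5409, -0.3441, 0.1985]
eef_rot: [-2.111, -2.326, -0.0]
ft_force: [0.1, -0.3, 0.2]
grip_width: 0.702
grasp_force: 0.0
```

Run:
```python
from h import *
c=shot('wrist','w5')
hsv=cv2.cvtColor(c['color'],cv2.COLOR_RGB2HSV)
for th in(140,170):
    m=((hsv[...,1]<60)&(hsv[...,2]>th)).astype(np.uint8)
    n,l,st,ce=cv2.connectedComponentsWithStats(m)
    for i in range(1,n):
        if 200<st[i][4]<3000: print(th,st[i],ce[i].round(1),ray(c,*ce[i],.058).round(4))
goal([.5415,-.345,.054],5.5)
```

```text
140 [237 172  30  29 680] [251.6 186.2] [ 0.5426 -0.3458  0.058 ]
140 [ 487  186   25   67 1210] [501.9 223.1] [ 0.7657 -0.3581  0.058 ]
140 [   0  266   59   51 2249] [ 27.7 289.9] [ 0.342  -0.4682  0.058 ]
140 [410 276 102   7 524] [461. 279.] [ 0.7462 -0.4167  0.058 ]
140 [178 343  79  15 499] [219.9 347.1] [ 0.5276 -0.5169  0.058 ]
170 [237 173  30  28 647] [251.7 186.7] [ 0.5427 -0.3463  0.058 ]
170 [ 489  186   23   66 1110] [502.5 223.3] [ 0.7663 -0.3582  0.058 ]
170 [   0  266   59   51 2190] [ 27.5 290.3] [ 0.3418 -0.4686  0.058 ]
170 [410 278 102   4 378] [460.5 279.5] [ 0.7459 -0.4173  0.058 ]
170 [209 344  48   9 255] [238.4 346.7] [ 0.5461 -0.5145  0.058 ]
t 9.85 dp [-0.0009  0.0005  0.1447] rot [-0. -0.  0.] axes x [-0.097  0.995  0.   ]
```

play_rows --series '[{"dp": [-0.0024,0.0015,0.05],"rotation": [0,0,0],"fingers": 0.06},{"dp": [-0.0024,0.0015,0.1],"rotation": [0,0,0],"fingers": 0.06},{"dp": [-0.0024,0.0015,0.13],"rotation": [0,0,0],"fingers": 0.06},{"dp": [-0.0024,0.0015,0.1445],"rotation": [0,0,0],"fingers": 0.06},{"dp": [-0.0024,0.0015,0.1445],"rotation": [0,0,0],"fingers": 0.05},{"dp": [-0.0024,0.0015,0.1445],"rotation": [0,0,0],"fingers": 0.015},{"dp": [-0.0024,0.0015,0.1445],"rotation": [0,0,0],"fingers": 0.015},{"dp": [-0.0024,0.0015,0.1445],"rotation": [0,0,0],"fingers": 0.015},{"dp": [-0.0024,0.0015,0.1445],"rotation": [0,0,0],"fingers": 0.015},{"dp": [-0.0024,0.0015,0.1445],"rotation": [0,0,0],"fingers": 0.015},{"dp": [-0.0024,0.0015,0.12],"rotation": [0,0,0],"fingers": 0.015},{"dp": [-0.0024,0.0015,0.06],"rotation": [0,0,0],"fingers": 0.015},{"dp": [-0.0024,0.0015,0],"rotation": [0,0,0],"fingers": 0.015}]' --force 40

```text
time_s: 11.48
position: [0.5421, -0.3474, 0.201]
eef_rot: [2.113, 2.325, -0.0]
ft_force: [-0.1, -0.5, 0.0]
grip_width: 0.291
grasp_force: 39.4
```

```bash
python3 -c "
from h import *
goal([.5115,.175,.2],5.5)"
```

```text
t 11.47 dp [0.5229 0.0193 0.0009] rot [ 0.  0. -0.] axes x [-0.095  0.995 -0.   ]
```

play_rows --series '[{"dp": [0.522,0.019,0],"rotation": [0,0,0],"fingers": 0.015},{"dp": [0.522,0.019,0],"rotation": [0,0,0],"fingers": 0.015},{"dp": [0.522,0.019,0],"rotation": [0,0,0],"fingers": 0.015},{"dp": [0.522,0.019,0],"rotation": [0,0,0],"fingers": 0.015},{"dp": [0.522,0.019,0],"rotation": [0,0,0],"fingers": 0.015},{"dp": [0.522,0.019,0],"rotation": [0,0,0],"fingers": 0.015},{"dp": [0.522,0.019,0],"rotation": [0,0,0],"fingers": 0.015},{"dp": [0.522,0.019,0],"rotation": [0,0,0],"fingers": 0.015},{"dp": [0.522,0.019,0],"rotation": [0,0,0],"fingers": 0.015},{"dp": [0.522,0.019,0.04],"rotation": [0,0,0],"fingers": 0.015},{"dp": [0.522,0.019,0.08],"rotation": [0,0,0],"fingers": 0.015},{"dp": [0.522,0.019,0.105],"rotation": [0,0,0],"fingers": 0.015},{"dp": [0.522,0.019,0.105],"rotation": [0,0,0],"fingers": 0.015},{"dp": [0.522,0.019,0.105],"rotation": [0,0,0],"fingers": 0.015}]'

```text
time_s: 13.22
position: [0.5121, 0.1741, 0.0953]
eef_rot: [2.112, 2.324, 0.003]
ft_force: [0.4, -0.4, -0.4]
grip_width: 0.286
grasp_force: 39.5
```

```bash
python3 -c "
from h import *
goal([.5115,.174,.0765],5.5)"
```

```text
t 13.22 dp [-0.     -0.0007  0.0188] rot [ 0.1 -0.  -0. ] axes x [-0.095  0.995  0.   ]
```

play_rows --series '[{"dp": [0,-0.0005,0.008],"rotation": [0,0,0],"fingers": 0.015},{"dp": [0,-0.0005,0.014],"rotation": [0,0,0],"fingers": 0.015},{"dp": [0,-0.0005,0.02],"rotation": [0,0,0],"fingers": 0.015},{"dp": [0,-0.0005,0.022],"rotation": [0,0,0],"fingers": 0.015},{"dp": [0,-0.0005,0.022],"rotation": [0,0,0],"fingers": 0.015}]'

```text
time_s: 13.85
position: [0.5111, 0.1737, 0.0716]
eef_rot: [2.113, 2.325, -0.0]
ft_force: [4.4, -2.5, -2.7]
grip_width: 0.29
grasp_force: 39.4
```

play_rows --series '[{"dp": [0,0,0.005],"rotation": [0,0,0],"fingers": 0.015},{"dp": [0,0,0.01],"rotation": [0,0,0],"fingers": 0.015},{"dp": [0,0,0.0135],"rotation": [0,0,0],"fingers": 0.015},{"dp": [0,0,0.0135],"rotation": [0,0,0],"fingers": 0.015},{"dp": [0,0,0.0135],"rotation": [0,0,0],"fingers": 0.015}]'

```text
time_s: 14.48
position: [0.5115, 0.1737, 0.0599]
eef_rot: [2.112, 2.324, 0.001]
ft_force: [-6.0, -8.4, 23.2]
grip_width: 0.288
grasp_force: 42.1
```

play_rows --series '[{"dp": [0,0,0],"rotation": [0,0,0],"fingers": 0.05},{"dp": [0,0,0],"rotation": [0,0,0],"fingers": 0.05},{"dp": [0,0,0],"rotation": [0,0,0],"fingers": 0.05},{"dp": [0,0,-0.03],"rotation": [0,0,0],"fingers": 0.05},{"dp": [0,0,-0.08],"rotation": [0,0,0],"fingers": 0.05},{"dp": [0,0,-0.14],"rotation": [0,0,0],"fingers": 0.05},{"dp": [-0.06,0.01,-0.16],"rotation": [0,0,0],"fingers": 0.085},{"dp": [-0.12,0.02,-0.16],"rotation": [0,0,0],"fingers": 0.085},{"dp": [-0.18,0.035,-0.16],"rotation": [0,0,0],"fingers": 0.085},{"dp": [-0.24,0.045,-0.16],"rotation": [0,0,0],"fingers": 0.085},{"dp": [-0.25,0.045,-0.16],"rotation": [0,0,0],"fingers": 0.085},{"dp": [-0.25,0.045,-0.16],"rotation": [0,0,0],"fingers": 0.085}]'

```text
time_s: 15.98
position: [0.5794, -0.0707, 0.2179]
eef_rot: [-2.113, -2.323, 0.0]
ft_force: [0.2, 0.2, -0.4]
grip_width: 0.995
grasp_force: 0.0
```

Run:
```python
from h import *
c=shot('wrist','w6')
print(env.get_obs()['position'])
for p in[(.607,.1835,.062),(.5115,.175,.062)]:print(proj(c,p))
for p in[(.655,.101,.08),(.66,.006,.08),(.503,-.003,.08),(.498,.091,.08)]:print(proj(c,p))
```

```text
[ 0.57942515 -0.06986305  0.21807233]
(np.float64(327.79448281322425), np.float64(-184.48993337635196))
(np.float64(183.64928768755163), np.float64(-185.56622216995223))
(np.float64(382.6148123166557), np.float64(-42.872011204837065))
(np.float64(362.4483188773808), np.float64(99.99854503559345))
(np.float64(160.02212534159685), np.float64(92.00835192546946))
(np.float64(154.5671873168401), np.float64(-51.220241882339565))
```

View pics/w6.png

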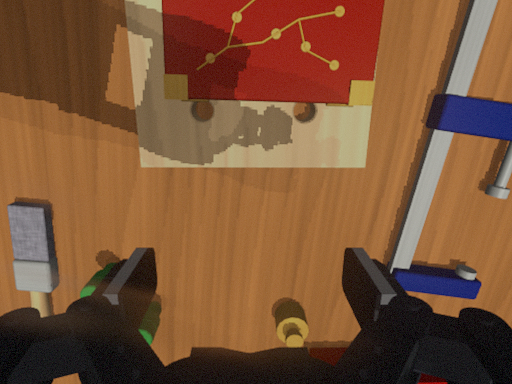

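The view shows the box's back edge running from (164,100) to (374,106), about 0.03 rad off the board. The board's end edge is level with my jaws at row 167. I'll push with closed fingers on the line midway between the dogs, tilted 5° so the tips lead and touch low.

play_rows --series '[{"dp": [0,0,0.03],"rotation": [0,5,0],"fingers": 0},{"dp": [0,0,0.08],"rotation": [0,5,0],"fingers": 0},{"dp": [0,0,0.13],"rotation": [0,5,0],"fingers": 0},{"dp": [0,0,0.151],"rotation": [0,5,0],"fingers": 0},{"dp": [0,0,0.151],"rotation": [0,5,0],"fingers": 0},{"dp": [0,0,0.151],"rotation": [0,5,0],"fingers": 0},{"dp": [0.015,0,0.151],"rotation": [0,5,0],"fingers": 0},{"dp": [0.03,0,0.151],"rotation": [0,5,0],"fingers": 0},{"dp": [0.04,0,0.151],"rotation": [0,5,0],"fingers": 0},{"dp": [0.045,0,0.151],"rotation": [0,5,0],"fingers": 0},{"dp": [0.045,0,0.151],"rotation": [0,5,0],"fingers": 0}]'

```text
time_s: 17.4
position: [0.5753, -0.0256, 0.0673]
eef_rot: [-2.068, -2.277, -0.09]
ft_force: [0.5, -0.0, -0.2]
grip_width: 0.0
grasp_force: 0.0
```

```bash
python3 -c "
from h import *
o=env.get_obs();R=Ro.from_rotvec(o['eef_rot']);print(env.tip_reach)
u=np.array([-.092,.9957,0]);print(R.as_matrix().round(3),'to final (tool)',R.inv().apply(np.array([.5709,.0538,.067])-o['position']).round(4))"
```

```text
0.022
[[-0.095  0.995 -0.008]
 [ 0.992  0.096  0.087]
 [ 0.087  0.    -0.996]] to final (tool) [0.0791 0.0032 0.0073]
```

play_rows --series '[{"dp": [0.005,0.003,0.0005],"rotation": [0,0,0],"fingers": 0},{"dp": [0.01,0.003,0.001],"rotation": [0,0,0],"fingers": 0},{"dp": [0.014,0.003,0.0012],"rotation": [0,0,0],"fingers": 0},{"dp": [0.018,0.003,0.0016],"rotation": [0,0,0],"fingers": 0},{"dp": [0.022,0.003,0.002],"rotation": [0,0,0],"fingers": 0},{"dp": [0.026,0.003,0.0023],"rotation": [0,0,0],"fingers": 0},{"dp": [0.03,0.003,0.0026],"rotation": [0,0,0],"fingers": 0}]'

```text
time_s: 18.27
position: [0.5754, 0.0046, 0.0673]
eef_rot: [-2.069, -2.276, -0.09]
ft_force: [-0.4, -3.1, -2.0]
grip_width: 0.003
grasp_force: 1.2
```

play_rows --series '[{"dp": [0.005,0,0.0004],"rotation": [0,0,0],"fingers": 0},{"dp": [0.01,0,0.0009],"rotation": [0,0,0],"fingers": 0},{"dp": [0.015,0,0.0013],"rotation": [0,0,0],"fingers": 0},{"dp": [0.02,0,0.0017],"rotation": [0,0,0],"fingers": 0},{"dp": [0.025,0,0.0022],"rotation": [0,0,0],"fingers": 0},{"dp": [0.03,0,0.0026],"rotation": [0,0,0],"fingers": 0},{"dp": [0.034,0,0.003],"rotation": [0,0,0],"fingers": 0},{"dp": [0.037,0,0.0032],"rotation": [0,0,0],"fingers": 0},{"dp": [0.037,0,0.0032],"rotation": [0,0,0],"fingers": 0}]'

```text
time_s: 19.4
position: [0.5719, 0.0417, 0.0674]
eef_rot: [-2.068, -2.276, -0.091]
ft_force: [-0.1, 0.2, -0.6]
grip_width: 0.002
grasp_force: 0.1
```

Run:
```python
from h import *
c=shot('wrist','w7');shot('top','top7');o=env.get_obs();print(o['position'],o['ft_force'],o['time_s'])
t=load('top7')['color'][150:265,180:300,::-1]
t=cv2.resize(t,(400,384),interpolation=cv2.INTER_CUBIC)
cv2.imwrite('pics/v7.png',np.hstack([t,c['color'][:,100:500,::-1]]))
```

```text
[0.57203914 0.04150913 0.06753413] [0.03837156 0.00986793 0.00756663] 19.5
```

View pics/v7.png

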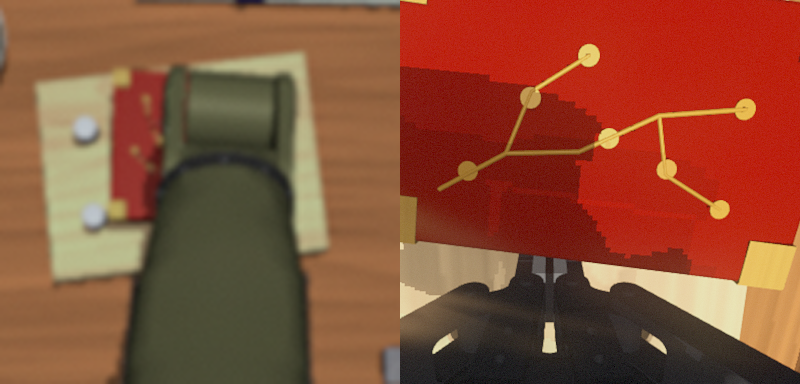

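The box is near the dogs but has yawed about 0.1 rad, with its robot side leading. I back off a little, shift the push point 6 mm to +x, and press on gently.

play_rows --series '[{"dp": [-0.004,0,0],"rotation": [0,0,0],"fingers": 0},{"dp": [-0.004,0.006,0],"rotation": [0,0,0],"fingers": 0},{"dp": [-0.001,0.006,0],"rotation": [0,0,0],"fingers": 0},{"dp": [0.001,0.006,0],"rotation": [0,0,0],"fingers": 0},{"dp": [0.003,0.006,0.0003],"rotation": [0,0,0],"fingers": 0},{"dp": [0.005,0.006,0.0005],"rotation": [0,0,0],"fingers": 0},{"dp": [0.007,0.006,0.0006],"rotation": [0,0,0],"fingers": 0},{"dp": [0.008,0.006,0.0007],"rotation": [0,0,0],"fingers": 0}]'

```text
time_s: 20.5
position: [0.5777, 0.0495, 0.0676]
eef_rot: [-2.07, -2.277, -0.091]
ft_force: [4.0, -7.7, -2.0]
grip_width: -0.003
grasp_force: 3.7
```

play_rows --series '[{"dp": [0.001,0,0.0001],"rotation": [0,0,0],"fingers": 0},{"dp": [0.002,0,0.0002],"rotation": [0,0,0],"fingers": 0},{"dp": [0.003,0,0.0003],"rotation": [0,0,0],"fingers": 0},{"dp": [0.003,0,0.0003],"rotation": [0,0,0],"fingers": 0}]'

```text
time_s: 21.0
position: [0.5779, 0.052, 0.0678]
eef_rot: [-2.071, -2.278, -0.092]
ft_force: [7.3, -10.7, -1.3]
grip_width: 0.002
grasp_force: 5.1
```

```bash
cat > yaw.py <<'E'
from h import *
import sys
n=sys.argv[1]; c=shot('wrist',n+'w'); shot('top',n+'t')
def edge(c,lo,hi,step=4):
    # red->non-red lower boundary of the box, at z=.08
    hsv=cv2.cvtColor(c['color'],cv2.COLOR_RGB2HSV); red=((hsv[...,0]<8)|(hsv[...,0]>170))&(hsv[...,1]>150)&(hsv[...,2]>60)
    P=[]
    for u in range(lo,hi,step):
        v=np.where(red[:330,u])[0]
        if len(v): P.append(ray(c,u,v.max()+.5,.08)[:2])
    return np.array(P,np.float32)
P=np.vstack([edge(c,130,215),edge(c,280,330)]) 
vx,vy,x0,y0=cv2.fitLine(P,cv2.DIST_HUBER,0,.01,.01).ravel()
a=np.arctan(vy/vx); d=np.abs((P-[x0,y0])@[-vy,vx])
print('box yaw',a.round(3),'resid',d.mean().round(4),'board y of back edge at mid',(np.array([x0,y0])-[.5593,.1793])@[-.092,.9957]+.096, (P[0],P[-1]))
o=env.get_obs();print(o['position'].round(4),o['ft_force'].round(1),o['time_s'])
E
python3 yaw.py a
```

```text
box yaw 0.024 resid 1e-04 board y of back edge at mid -0.019044233945105057 (array([0.53019935, 0.06328753], dtype=float32), array([0.6067269, 0.0651134], dtype=float32))
[0.5779 0.052  0.0678] [  7.4 -10.7  -1.6] 21.1
```

The box is still 0.065 rad out, and side friction at my fingertips (7 N in x) is opposing the squaring. I re-take contact 12 mm further to +x and follow the turn sideways as I push.

play_rows --series '[{"dp": [-0.005,0,0],"rotation": [0,0,0],"fingers": 0},{"dp": [-0.006,0.012,0],"rotation": [0,0,0],"fingers": 0},{"dp": [-0.004,0.012,0],"rotation": [0,0,0],"fingers": 0},{"dp": [-0.002,0.012,0],"rotation": [0,0,0],"fingers": 0},{"dp": [-0.001,0.013,0],"rotation": [0,0,0],"fingers": 0},{"dp": [0,0.014,0],"rotation": [0,0,0],"fingers": 0},{"dp": [0.001,0.016,0],"rotation": [0,0,0],"fingers": 0},{"dp": [0.002,0.018,0],"rotation": [0,0,0],"fingers": 0},{"dp": [0.002,0.018,0],"rotation": [0,0,0],"fingers": 0}]'

```text
time_s: 22.22
position: [0.5947, 0.0568, 0.0675]
eef_rot: [-2.068, -2.276, -0.091]
ft_force: [0.1, -0.5, -0.6]
grip_width: 0.005
grasp_force: 0.4
```

```bash
python3 yaw.py b
```

```text
box yaw 0.09 resid 1e-04 board y of back edge at mid -0.01653640585252998 (array([0.54709476, 0.06521812], dtype=float32), array([0.6230982 , 0.07213578], dtype=float32))
[0.5947 0.0568 0.0676] [-0.4 -0.6  0.4] 22.325
```

The box is square now (0.09 rad, same as the board). I back off, return to the middle line between the dogs and press.

play_rows --series '[{"dp": [-0.005,0,0],"rotation": [0,0,0],"fingers": 0},{"dp": [-0.005,-0.021,0],"rotation": [0,0,0],"fingers": 0},{"dp": [-0.005,-0.021,0],"rotation": [0,0,0],"fingers": 0},{"dp": [-0.002,-0.021,0],"rotation": [0,0,0],"fingers": 0},{"dp": [0,-0.021,0],"rotation": [0,0,0],"fingers": 0},{"dp": [0.001,-0.021,0],"rotation": [0,0,0],"fingers": 0},{"dp": [0.002,-0.021,0],"rotation": [0,0,0],"fingers": 0},{"dp": [0.002,-0.021,0],"rotation": [0,0,0],"fingers": 0}]'

```text
time_s: 23.32
position: [0.5741, 0.0558, 0.0677]
eef_rot: [-2.07, -2.277, -0.09]
ft_force: [3.2, -8.0, -1.5]
grip_width: -0.002
grasp_force: 4.0
```

play_rows --series '[{"dp": [0.0005,0,0],"rotation": [0,0,0],"fingers": 0},{"dp": [0.001,0,0],"rotation": [0,0,0],"fingers": 0},{"dp": [0.0015,0,0],"rotation": [0,0,0],"fingers": 0},{"dp": [0.0015,0,0],"rotation": [0,0,0],"fingers": 0}]'

```text
time_s: 23.82
position: [0.5742, 0.0563, 0.068]
eef_rot: [-2.071, -2.278, -0.09]
ft_force: [3.5, -14.9, -0.8]
grip_width: 0.001
grasp_force: 8.0
```

```bash
python3 yaw.py c
```

```text
box yaw 0.095 resid 0.0 board y of back edge at mid -0.015966744577232586 (array([0.5264858 , 0.06370522], dtype=float32), array([0.6028269 , 0.07095832], dtype=float32))
[0.5742 0.0563 0.068 ] [  3.7 -15.1   0.2] 23.925
```

The push is 15 N with the box square. I trim the 2 N side load with a 0.4 mm shift to even out the dogs, then hold.

play_rows --series '[{"dp": [0,0.0004,0],"rotation": [0,0,0],"fingers": 0},{"dp": [0,0.0004,0],"rotation": [0,0,0],"fingers": 0},{"dp": [0,0.0004,0],"rotation": [0,0,0],"fingers": 0},{"dp": [0,0.0004,0],"rotation": [0,0,0],"fingers": 0},{"dp": [0,0.0004,0],"rotation": [0,0,0],"fingers": 0},{"dp": [0,0.0004,0],"rotation": [0,0,0],"fingers": 0},{"dp": [0,0.0004,0],"rotation": [0,0,0],"fingers": 0},{"dp": [0,0.0004,0],"rotation": [0,0,0],"fingers": 0},{"dp": [0,0.0004,0],"rotation": [0,0,0],"fingers": 0},{"dp": [0,0.0004,0],"rotation": [0,0,0],"fingers": 0},{"dp": [0,0.0004,0],"rotation": [0,0,0],"fingers": 0},{"dp": [0,0.0004,0],"rotation": [0,0,0],"fingers": 0},{"dp": [0,0.0004,0],"rotation": [0,0,0],"fingers": 0},{"dp": [0,0.0004,0],"rotation": [0,0,0],"fingers": 0},{"dp": [0,0.0004,0],"rotation": [0,0,0],"fingers": 0},{"dp": [0,0.0004,0],"rotation": [0,0,0],"fingers": 0},{"dp": [0,0.0004,0],"rotation": [0,0,0],"fingers": 0},{"dp": [0,0.0004,0],"rotation": [0,0,0],"fingers": 0},{"dp": [0,0.0004,0],"rotation": [0,0,0],"fingers": 0},{"dp": [0,0.0004,0],"rotation": [0,0,0],"fingers": 0}]'

```text
time_s: 26.42
position: [0.5744, 0.0563, 0.0679]
eef_rot: [-2.071, -2.278, -0.089]
ft_force: [3.1, -16.5, 0.3]
grip_width: 0.005
grasp_force: 8.0
```

```bash
python3 yaw.py d
python3 - <<'E'
from h import *
t=load('dt')
hsv=cv2.cvtColor(t['color'],cv2.COLOR_RGB2HSV)
m=((hsv[...,1]<60)&(hsv[...,2]>120)).astype(np.uint8); m[:,:195]=0;m[:,222:]=0;m[:175]=0;m[230:]=0
n,l,st,ce=cv2.connectedComponentsWithStats(m)
for i in range(1,n):
    if st[i][4]>10:print(ce[i].round(1),ray(t,*ce[i],.055).round(4))
k=t['color'][155:245,180:290,::-1]
cv2.imwrite('pics/fin.png',cv2.resize(k,None,fx=6,fy=6,interpolation=cv2.INTER_CUBIC))
E
```

```text
box yaw 0.095 resid 0.0 board y of back edge at mid -0.015944001217279416 (array([0.5267776 , 0.06377705], dtype=float32), array([0.60307103, 0.07103928], dtype=float32))
[0.5744 0.0563 0.0679] [  2.8 -16.3  -0. ] 26.525
[204.7 187.6] [0.6065 0.1864 0.055 ]
[206.5 213.8] [0.511  0.1798 0.055 ]
```

View pics/fin.png

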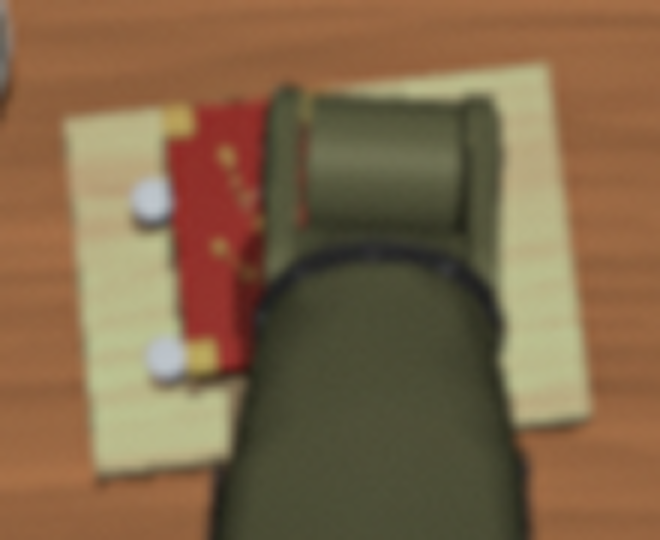

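The box lies square against both dogs at (152,201) and (166,358), with a steady push of about 16 N. I hold a little longer and then hand in.

play_rows --series '[{"dp": [0,0,0],"rotation": [0,0,0],"fingers": 0},{"dp": [0,0,0],"rotation": [0,0,0],"fingers": 0},{"dp": [0,0,0],"rotation": [0,0,0],"fingers": 0},{"dp": [0,0,0],"rotation": [0,0,0],"fingers": 0},{"dp": [0,0,0],"rotation": [0,0,0],"fingers": 0},{"dp": [0,0,0],"rotation": [0,0,0],"fingers": 0},{"dp": [0,0,0],"rotation": [0,0,0],"fingers": 0},{"dp": [0,0,0],"rotation": [0,0,0],"fingers": 0},{"dp": [0,0,0],"rotation": [0,0,0],"fingers": 0},{"dp": [0,0,0],"rotation": [0,0,0],"fingers": 0},{"dp": [0,0,0],"rotation": [0,0,0],"fingers": 0},{"dp": [0,0,0],"rotation": [0,0,0],"fingers": 0}]'

```text
time_s: 28.02
position: [0.5745, 0.0563, 0.0679]
eef_rot: [-2.071, -2.278, -0.089]
ft_force: [2.7, -14.7, 0.0]
grip_width: -0.001
grasp_force: 8.0
```

```bash
python3 -c "
from cell import env
print(env.get_obs()['ft_force'],env.sign_off())"
```

```text
the job is handed in; nothing more can be done
[  2.71687242 -14.67891563   0.04916173] None
```

Both aluminium dogs are home in the end holes and let go of, the box is square against both with a steady push of about 15 N (held about 4 s), and the job was handed in at 28 s; the hand-in returned no verdict, and the load on each dog was estimated, not measured.

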